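# Close up the drilling jig: turn the turnbutton, start the crank screw

## Robot

A 6-joint arm with a two-finger parallel gripper is mounted at the origin on a cart in front of the work surface, level with it; the furniture and walls round the work are solid. World frame = base frame: x ahead of the robot, y to its left, z up, the work surface at z = 0. Lengths are in m, angles in rad, forces in N, time in s.
With the tool pointing down it reaches from about 0.375 to 0.925 m from the base axis. Payload 5.7 kg.
Tool frame: the origin (TCP) lies on the centre line of the jaws, within the pads' length; the fingertips stand 19 mm ahead of it and the grasp point (between the pads) is the TCP; z points along the fingers, x is the direction in which the jaws open and shut, and the axes are right-handed (so a half turn about z gives the same grasp; the last joint's range is limited). The gripper opens to 88 mm and grips with 3 to 60 N. Pads are 20 mm wide; open, the fingers measure 115 mm over their backs; the gripper's body (75 mm by 178 mm) begins 61 mm behind the grasp point.
Start: joints at [-1.239, 0.359, 1.51, -0, 1.272, -0.115], TCP at [0.259, -0.541, 0.242] pointing down, gripper open.
Joint ranges: [-2.97, 2.97], [-1.01, 2.36], [0.21, 2.38], [-0.96, 4.11], [0.2, 2.71], [-2.98, 2.98]. Speed limits (rad/s): [2.39, 2.39, 3.14, 3.14, 3.14, 3.14].

## Interface

Orientations are given as a unit quaternion [w, x, y, z].
In Python, from cell import arm, viewer gives the robot as it stands. Calls block until the motion is done:
- arm.reach(position, orientation): joint-space move of the TCP to a pose.
- arm.movel(position, rotation=None, vel=0.15): straight line of the TCP; rotation=None keeps the orientation; vel is the mean speed in m/s.
- arm.move_j(angles): joint-space move.
- arm.grip(opening): finger opening in m; the grip force is fixed at half the most; returns when the fingers have stopped.
- arm.wait(seconds).
- arm.ik(position, orientation): joint angles nearest the present ones, or None.
- viewer.grab_frame(name): name is "scene" or "top" or "wrist"; returns a dict with "image" (384x512x3 uint8, blue, green, red), "z_map" (384x512 float32, m along the optical axis (not along the pixel's ray), 0 where there is no reading), "fx", "fy", "cx", "cy" (pixels), "k1" (the pictures are not rectified: a ray, as slopes to the right and down, at radius r is drawn at 1 + k1 r^2 times it, then the intrinsics apply), "R" (3x3) and "t" (3): a world point X has camera coordinates R X + t; the wrist camera has in their place "T_tool_cam" (4x4, takes a point from camera to tool coordinates, whose origin is the TCP and whose axes are the tool frame's). Camera axes: x right, y down, z forward; pixel columns grow to the right and rows downward; lengths in m; the calibration is good to about 2 mm. A picture is of the moment at which its call begins: read the wrist's pose just before it.
A pose or a line that the arm cannot do raises arm.IKError and nothing moves.
- arm.sign_off(): hands the job in, once; it reports no verdict.
Readings, each from a call of its own:
- arm.get_t(): time.
- arm.get_joint_pos(): joint angles.
- arm.get_dq(): joint speeds.
- arm.get_joint_efforts(): joint torques, N m.
- arm.get_eef_pos(): TCP position.
- arm.get_ee_rot(): TCP orientation.
- arm.get_wrist_force(): force on the tool from outside, world axes, zero at the start.
- arm.get_wrist_torque(): the same for the moment, N m.
- arm.get_finger_gap(): finger opening in m.
Only numpy, scipy, OpenCV 4.12 (cv2) and the standard library are available. Lean on these libraries where they do the work, as an engineer would, in place of code of your own. Each camera call takes 0.05 s, during which the arm holds its last target. There are 200 camera calls.

## Task

Secure the closed cover of the drilling jig by turning its brass turnbutton by the red peg until the bar points straight across onto the cover. Then start the crank screw without cross-threading it: turn the crank backward (anticlockwise from above) until the screw drops into its thread, then forward (clockwise) one full turn from there. Finish with the program still gripping the crank handle to hold the started screw; leave the other things on the table alone.

Things in the scene. Friction and masses are not known exactly. Their poses are not given: they have to be found in the camera images.
- jig: drilling jig fixed to the table: plywood board 170 x 280 x 14 mm with an aluminium cover plate (128 x 120 mm, top 41 mm above the table) closed over the work. Origin: centre of the board's underside, on the table. Its x axis points from the cover's front edge to its hinge, y along the long side: the turnbutton is at +y, the crank screw at -y. z up. It stands within 0.3 rad of square to the robot
- turnbutton (a joint): angle (rad) of the brass turnbutton, a flat bar 15 mm wide reaching 44 mm from its pivot, top 49 mm above the table, with an upright red peg 12 mm thick and 30 mm tall at 30 mm from the pivot. 0: the bar points along the jig's -y onto the cover (secured); it starts open at 1.0 to 1.9; at 1.57 the bar points along the jig's -x. Closing turns it anticlockwise from above; a stop at -0.1. Stays where it is left (friction about 1 N at the peg)
- button_peg (a point): middle of the upright part of the red peg (64 mm above the table, peg from 49 to 79 mm)
- button_pivot (a point): point on the turnbutton's vertical pivot axis, level with the middle of the peg
- crank (a joint): angle (rad) of crank and screw, growing clockwise from above (forward, screwing in). At 0 the arm points along the jig's +x, at 1.57 along its -y. Starts undropped at 0.7 to 2.1; the thread drops between 0 and -0.2. Undropped, it jams (cross-threads) at 2.5; forcing it past 2.8 ruins it. Stops at -0.7 and 8.5. It counts on over full turns (6.28 is one turn forward of 0)
- screw (a joint): depth of the screw (m), growing downward; right-handed thread of 8 mm pitch. Undropped it rides at 0.008 x crank / 6.28; after the drop at 0.008 + 0.008 x crank / 6.28, held there by the thread (both within about 1 mm of play). The screw with crank weighs about 4.5 N and drops by this weight as long as its handle is not squeezed (a firm grip can hold it up, then it falls when let loose)
- screw_axis (a point): fixed point of the jig on the screw's vertical axis, 100 mm above the table
- crank_handle: black upright revolving handle of the crank, 18 mm thick, 38 mm tall, 40 mm from the screw's axis; it spins freely about its own axis, so it can be gripped while it is led round the circle. Origin: centre of its underside, on top of the flat crank arm; 81 mm above the table when the screw's depth is 0. Nothing but the crank arm and a hub of the same height stands within its circle; turning takes about 1 to 3 N at the handle
- handle_mid (a point): centre of the crank handle, half-way up (100 mm above the table less the screw's depth)
- cover (a joint): opening angle (rad) of the cover plate, hinged at the jig's +x edge; 0 is closed, where it starts and must stay
- cork_block: loose cork sanding block 58 x 105 x 36 mm, bystander; origin at the centre of its underside
- wood_plug: loose turned wooden half ball 38 mm wide, 22 mm tall, bystander; origin at the centre of its underside
- mdf_wedge_1: loose triangular fibreboard offcut 60 x 88 x 35 mm, bystander; origin at the centre of its underside

How it is judged:
By the outcome, as a careful person would: the job done as asked, in the order asked, and still so for the second after the job is handed in, while the arm keeps its last pose, push and grip.
It also fails if it takes over 58 s, if anything falls off the work surface, if the arm or the gripper's body presses on something with over 40 N, if the wrist force passes 120 N, or if a joint passes its speed limit or range.

## Working session

There is one attempt and no reset: what is moved stays moved. The work goes in short steps, each a Python script; the robot and the scene stay as the last script left them, time stands still between calls to the robot, and variables do not carry over. Pictures are saved under pics/ and viewed, about 8 in all and at most 12, crops included, and the job is handed in when it is done.

```bash
ls; mkdir -p pics
cat > h.py <<'E'
import numpy as np, cv2
from cell import arm, viewer
def rays(f,uv):
    uv=np.atleast_2d(uv).astype(float)
    K=np.array([[f['fx'],0,f['cx']],[0,f['fy'],f['cy']],[0,0,1]])
    p=cv2.undistortPoints(uv.reshape(-1,1,2),K,np.array([f['k1'],0,0,0,0.])).reshape(-1,2)
    return np.c_[p,np.ones(len(p))]
def pose(f):
    """camera->world R,t"""
    if 'R' in f and f['R'] is not None: 
        R=np.array(f['R']);return R.T,-R.T@np.array(f['t'])
    T=f['Ttool']@np.array(f['T_tool_cam']);return T[:3,:3],T[:3,3]
def grab(n):
    if n=='wrist':
        from scipy.spatial.transform import Rotation as Ro
        p=arm.get_eef_pos();q=arm.get_ee_rot()
        T=np.eye(4);T[:3,:3]=Ro.from_quat(np.r_[q[1:],q[0]]).as_matrix();T[:3,3]=p
    f=viewer.grab_frame(n)
    if n=='wrist': f['Ttool']=T
    return f
def onplane(f,uv,z):
    R,c=pose(f);d=rays(f,uv)@R.T
    return c+d*((z-c[2])/d[:,2])[:,None]
def cloud(f,mask):
    v,u=np.nonzero(mask&(f['z_map']>0));z=f['z_map'][v,u]
    R,c=pose(f);return (rays(f,np.c_[u,v])*z[:,None])@R.T+c
E
python3 - <<'E'
from h import *
fs=[grab(n) for n in('scene','top')]
cv2.imwrite('pics/a.png',fs[0]['image']);cv2.imwrite('pics/b.png',fs[1]['image'])
for f in fs: print(pose(f),f['fx'],f['k1'])
import pickle;pickle.dump(fs,open('f0.pkl','wb'));print(arm.get_t(),arm.get_ee_rot())
E
```

```text
pics
(array([[-0.88305524, -0.29008383,  0.36886965],
       [-0.46898406,  0.57293001, -0.67216453],
       [-0.01635243, -0.7665524 , -0.64197354]]), array([0.22527524, 0.73912873, 0.75140042])) 347.4446800670497 -0.09858963241566243
(array([[-0.01296894, -0.988584  ,  0.15011159],
       [-0.99990148,  0.01362815,  0.00336355],
       [-0.0053709 , -0.15005318, -0.98866334]]), array([0.44590262, 0.02827628, 1.07812788])) 409.63254128328623 -0.10573391931139452
0.1 [-4.99544433e-04  8.46193008e-01 -5.32875930e-01 -6.21891959e-04]
```

View pics/a.png

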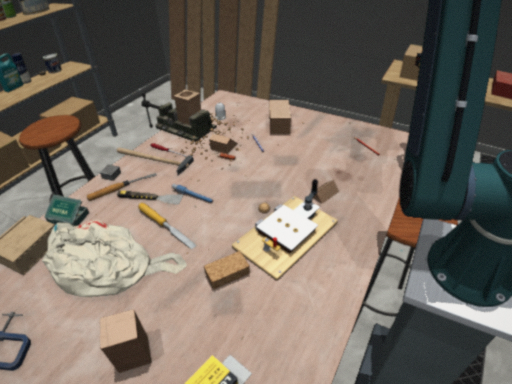

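View pics/b.png

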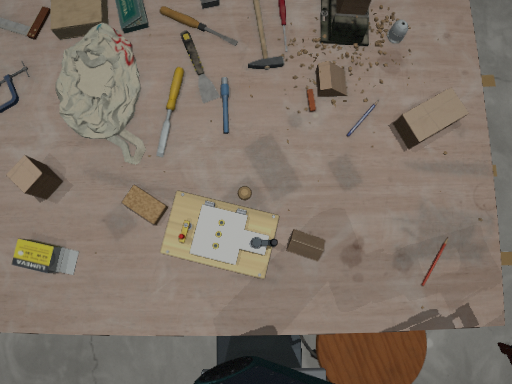

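The top view shows the jig around (222,235), the button at (184,232) with its red peg at about (183,238), and the crank at (255–275,243). The wedge at (306,245), plug at (245,192) and cork at (145,204) are all clear of the jig. I'll measure the board and then look with the wrist camera.

Run:
```python
from h import *
import pickle
f=pickle.load(open('f0.pkl','rb'))[1]
im=f['image'];hsv=cv2.cvtColor(im,cv2.COLOR_BGR2HSV)
m=cv2.inRange(hsv,(18,60,110),(32,255,255));m[:, :155]=0;m[:,285:]=0;m[:185]=0;m[285:]=0
c=max(cv2.findContours(cv2.morphologyEx(m,cv2.MORPH_CLOSE,np.ones((9,9))),0,2)[0],key=cv2.contourArea)
P=onplane(f,c.reshape(-1,2),0.014)
r=cv2.minAreaRect(P[:,:2].astype(np.float32));print(r);print(cv2.boxPoints(r))
print(onplane(f,[[183,238]],.07),onplane(f,[[273,243],[255,243]],.1))
crop=im[180:290,150:330];cv2.imwrite('pics/c.png',cv2.resize(crop,None,fx=4.4,fy=4.4,interpolation=cv2.INTER_CUBIC))
T=np.array(grab('wrist')['T_tool_cam']);print(T)
```

```text
((0.5306839942932129, 0.12498677521944046), (0.32623159885406494, 0.22046835720539093), 75.43416595458984)
[[ 0.38297045 -0.00516334]
 [ 0.5963528  -0.06060942]
 [ 0.67839754  0.2551369 ]
 [ 0.46501517  0.31058297]]
[[0.48781761 0.19415882 0.07      ]] [[ 0.47215535 -0.02511402  0.1       ]
 [ 0.47275851  0.01762835  0.1       ]]
[[ 9.99999685e-01  7.92846509e-04 -4.15290789e-05 -9.21861562e-04]
 [-7.50256658e-04  9.60803284e-01  2.77230026e-01 -7.69660051e-02]
 [ 2.59702134e-04 -2.77229907e-01  9.60803576e-01 -1.43432674e-01]
 [ 0.00000000e+00  0.00000000e+00  0.00000000e+00  1.00000000e+00]]
```

View pics/c.png

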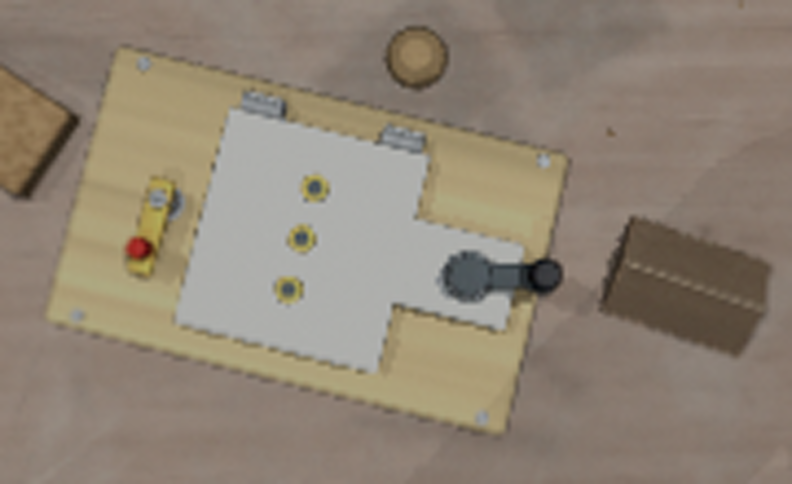

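```bash
cat >> h.py <<'E'
def down(a): return [0,float(np.cos(a/2)),float(np.sin(a/2)),0]
E
python3 - <<'E'
from h import *
import pickle
f=pickle.load(open('f0.pkl','rb'))[1]
g=lambda u,z:onplane(f,np.array([[150,180]])+np.array(u)/4.4,z)[:,:2]
C=g([[122,46],[568,155],[505,432],[50,320]],.014);print(C,C.mean(0))
for i in range(4): d=C[(i+1)%4]-C[i];print(np.linalg.norm(d),np.arctan2(d[1],d[0]))
print('peg',g([[138,248]],.079),'piv',g([[158,198]],.049),'hub',g([[467,275]],.081),'handle',g([[545,275]],.119))
arm.grip(0.045)
arm.reach([0.49,0.085,0.30],down(1.31))
f=grab('wrist');pickle.dump(f,open('w1.pkl','wb'))
print(f['fx'],f['k1'],arm.get_t(),arm.get_eef_pos())
cv2.imwrite('pics/d.png',cv2.resize(f['image'],None,fx=1.5,fy=1.5))
E
```

```text
[[ 0.61531787  0.21854554]
 [ 0.54626264 -0.04719389]
 [ 0.38503623 -0.00697764]
 [ 0.45255888  0.25958979]] [0.49979391 0.10599095]
0.2745652389329709 -1.825033880156309
0.1661664870661442 2.897141461219103
0.27498636608214405 1.3227102573106904
0.16785445636376575 -0.2470275843104526
peg [[0.49146237 0.19672426]] piv [[0.52129391 0.19049195]] hub [[0.47444835 0.01465278]] handle [[ 0.47277543 -0.02611264]]
274.4141817441096 -0.045885111829776275 3.4 [0.49023553 0.08427747 0.29988132]
```

View pics/d.png

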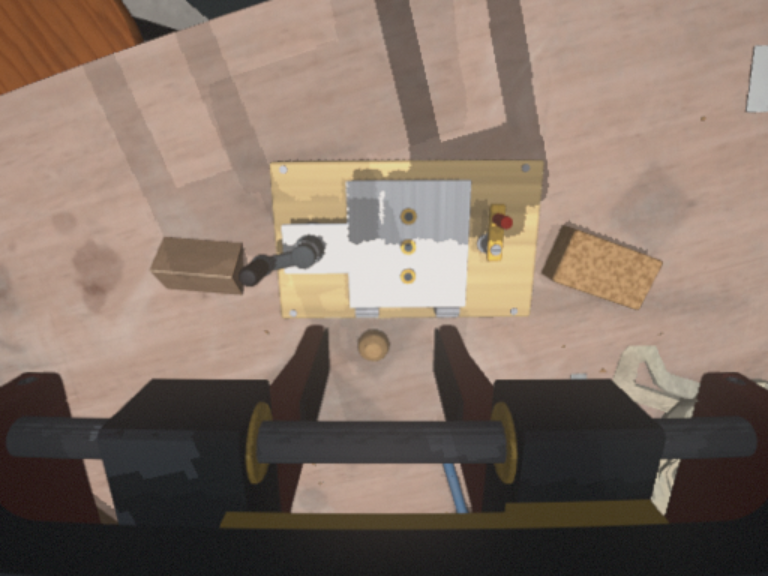

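The wrist view shows the peg top near (509,222), pivot (495,249), hub (305,252) and handle top (249,274). The top-view lengths check out: 30.5 mm peg to pivot, 40.8 mm hub to handle, board 275x167 mm. Next I cross-check them with the wrist picture.

Run:
```python
from h import *
import pickle
f=pickle.load(open('w1.pkl','rb'))
g=lambda u,z:onplane(f,np.array([u])/1.5,z)[0,:2]
im=cv2.cvtColor(f['image'],cv2.COLOR_BGR2HSV)
m=((im[...,0]<6)|(im[...,0]>174))&(im[...,1]>150)&(im[...,2]>50)
m[:100]=0;m[200:]=0;m[:,:300]=0;m[:,380:]=0
c=cloud(f,m);print('pegcloud',m.sum(),c.mean(0),c.max(0));t=c[c[:,2]>c[:,2].max()-.006];print('pegtop',t.mean(0))
print('peg',g([510,223],.079),'piv',g([495,249],.049),'hub',g([305,250],.081),'handle',g([249,277],.119))
C=[g(p,.014) for p in([272,162],[543,160],[531,318],[282,318])];print(np.array(C),np.mean(C,0))
m=(im[...,2]<60);m[:160]=0;m[205:]=0;m[:,:155]=0;m[:,218:]=0
c=cloud(f,m);t=c[c[:,2]>.105];print('handletop',len(t),t.mean(0),t.min(0),t.max(0)); h=c[(c[:,2]>.07)&(c[:,2]<.095)];print('armhub',h.min(0),h.max(0))
```

```text
pegcloud 44 [0.49290942 0.19962712 0.07963631] [0.49772131 0.20381068 0.08189566]
pegtop [0.49290942 0.19962712 0.07963631]
peg [0.49483834 0.20349189] piv [0.52263868 0.19278346] hub [0.47086718 0.02059566] handle [ 0.47465568 -0.02201183]
[[ 3.86112037e-01  2.86244805e-04]
 [ 4.54404443e-01  2.65056282e-01]
 [ 6.20050468e-01  2.25490677e-01]
 [ 5.47803503e-01 -4.37549681e-02]] [0.50209261 0.11176956]
handletop 39 [ 0.47055463 -0.01821138  0.11234244] [ 0.46586631 -0.02511974  0.10521998] [ 0.47960712 -0.0149884   0.11697107]
armhub [ 0.4662899  -0.02097395  0.08704413] [ 0.4782696  -0.0150612   0.09473379]
```

Run:
```python
from h import *
import pickle
arm.reach([0.493,0.200,0.15],down(1.30))
f=grab('wrist');pickle.dump(f,open('w2.pkl','wb'))
im=cv2.cvtColor(f['image'],cv2.COLOR_BGR2HSV)
m=(((im[...,0]<6)|(im[...,0]>174))&(im[...,1]>150)&(im[...,2]>50)).astype(np.uint8)
n,l,s,c=cv2.connectedComponentsWithStats(m)
for i in range(1,n):
  if s[i,4]>30: print(s[i],c[i])
print(arm.get_t(),arm.get_eef_pos())
cv2.imwrite('pics/e.png',cv2.resize(f['image'],None,fx=1.5,fy=1.5))
```

```text
[252 198   7   9  41] [255.36585366 202.        ]
4.2333 [0.49441479 0.19945803 0.15130865]
```

View pics/e.png

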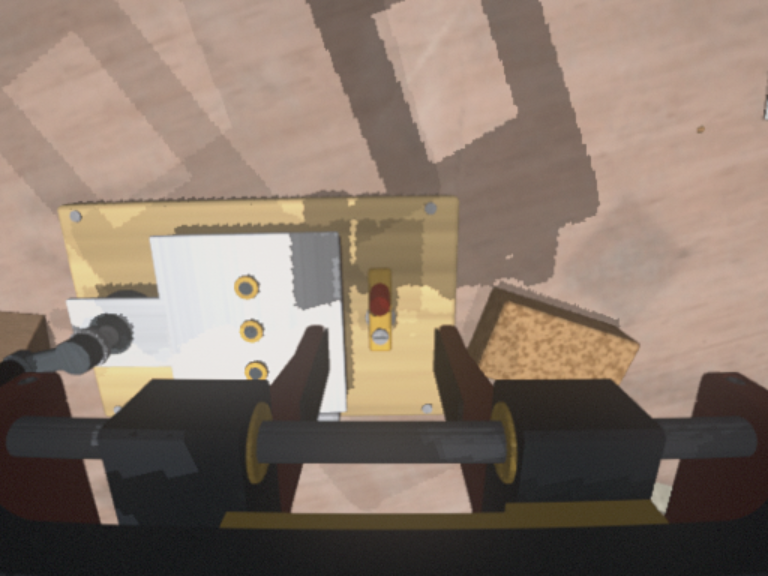

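The near view shows the bar pointing straight along image-up, peg at (380,285–318), pivot screw at (380,337), centred between the fingers.

Run:
```python
from h import *
import pickle
f=pickle.load(open('w2.pkl','rb'))
g=lambda u,z:onplane(f,np.array([u])/1.5,z)[0,:2]
im=cv2.cvtColor(f['image'],cv2.COLOR_BGR2HSV)
m=(((im[...,0]<8)|(im[...,0]>170))&(im[...,1]>110)&(im[...,2]>30)).astype(np.uint8)
m[:,:235]=0;m[:,275:]=0;m[:180]=0;m[215:]=0
v,u=np.nonzero(m);print(u.min()*1.5,u.max()*1.5,v.min()*1.5,v.max()*1.5)
c=cloud(f,m>0);print('cloud',len(c),c.min(0),c.max(0),np.median(c,0))
print('pegtop',g([380,309],.079),'mid',g([380,300],.064),'base',g([380,290],.049),'piv',g([380,337],.051),'end',g([380,268],.049),g([380,350],.049))
print('hub',g([110,333],.083))
C=np.array([g(p,.014) for p in([60,206],[458,197])]);print(C); d=C[1]-C[0];print(np.linalg.norm(d),np.arctan2(d[1],d[0])-np.pi/2)
C=np.array([g(p,.041) for p in([151,238],[339,234])]);print(C); d=C[1]-C[0];print(np.linalg.norm(d),np.arctan2(d[1],d[0])-np.pi/2)
print(arm.get_eef_pos())
```

```text
370.5 388.5 285.0 313.5
cloud 211 [0.48672673 0.19526779 0.05613604] [0.49787116 0.20570317 0.08086536] [0.49014484 0.20094866 0.0783563 ]
pegtop [0.49503445 0.20024237] mid [0.49482598 0.20028724] base [0.49335672 0.20068162] piv [0.52310276 0.1924367 ] end [0.47974217 0.20445584] [0.53280762 0.18974434]
hub [0.46705959 0.04948197]
[[0.38621208 0.00057468]
 [0.45488983 0.26556684]]
0.2737471015099828 -0.25358950441552786
[[0.42431934 0.07023669]
 [0.45398368 0.18523789]]
0.11876551955565541 -0.2524451917068804
[0.49441479 0.19945803 0.15130865]
```

Run:
```python
from h import *
piv=np.array([.5231,.1924]);r=.030;p0=2.876;p1=4.460
P=lambda p,z=.072:[*(piv+r*np.array([np.cos(p),np.sin(p)])),z]
arm.movel(P(p0),down(p0-np.pi/2),vel=.1)
print(arm.get_t(),arm.get_eef_pos(),arm.get_wrist_force())
arm.grip(0.0);print('gap',arm.get_finger_gap(),arm.get_wrist_force())
for i,p in enumerate(np.linspace(p0,p1,13)[1:]):
    arm.movel(P(p),down(p-np.pi/2),vel=.03)
    if i%2: print(round(arm.get_t(),2),np.round(arm.get_wrist_force(),1),np.round(arm.get_wrist_torque(),2),np.round(arm.get_eef_pos(),4))
    if np.linalg.norm(arm.get_wrist_force())>40: print('STOP');break
```

```text
5.1667 [0.4946696  0.20032588 0.07251373] [ 0.36377459  0.59544193 -0.18139239]
gap 0.01085261295215586 [-0.91579759 -0.49359662  2.49995863]
6.36 [-3.1  0.8  6. ] [-0.    0.4   0.01] [0.4926 0.1925 0.0721]
6.92 [-3.6 -0.6  6.1] [0.04 0.46 0.06] [0.4934 0.1846 0.072 ]
7.49 [-4.6 -1.   7.7] [-0.07  0.59  0.06] [0.4961 0.1772 0.072 ]
8.06 [-4.5 -0.8  7.7] [-0.1   0.66  0.07] [0.5008 0.1708 0.0721]
8.62 [-4.7 -1.9  9. ] [-0.22  0.67  0.1 ] [0.507  0.1658 0.072 ]
9.19 [-4.2 -2.6  9.2] [-0.42  0.7   0.12] [0.5143 0.1627 0.072 ]
```

Run:
```python
from h import *
import pickle
arm.grip(0.045)
p=arm.get_eef_pos();arm.movel([p[0],p[1],.17],vel=.15)
arm.reach([0.50,0.13,0.20],down(1.31)); arm.wait(.15)
f=grab('wrist');pickle.dump(f,open('w3.pkl','wb'))
print(arm.get_t(),arm.get_eef_pos())
cv2.imwrite('pics/f.png',cv2.resize(f['image'],None,fx=1.5,fy=1.5))
```

```text
12.25 [0.49996643 0.130051   0.19982554]
```

View pics/f.png

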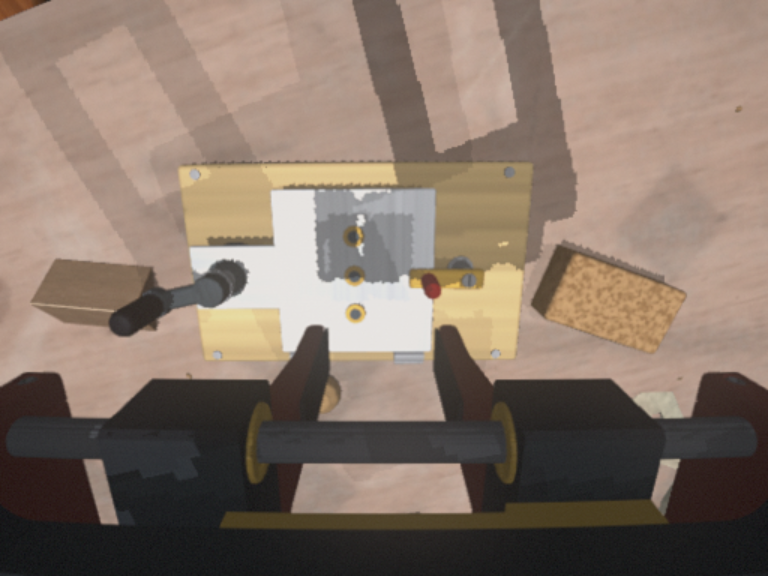

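The bar, from (410,278) to (484,278), runs parallel to the board edge and lies on the cover, so the button is secured. Now a near look at the crank.

Run:
```python
from h import *
import pickle
arm.reach([0.475,-0.008,0.20],down(1.31)); arm.wait(.1)
f=grab('wrist');pickle.dump(f,open('w4.pkl','wb'))
print(arm.get_t(),arm.get_eef_pos())
cv2.imwrite('pics/g.png',cv2.resize(f['image'][130:290,150:362],None,fx=3.7,fy=3.7))
```

```text
13.0167 [ 0.47542863 -0.00686517  0.20005743]
```

View pics/g.png

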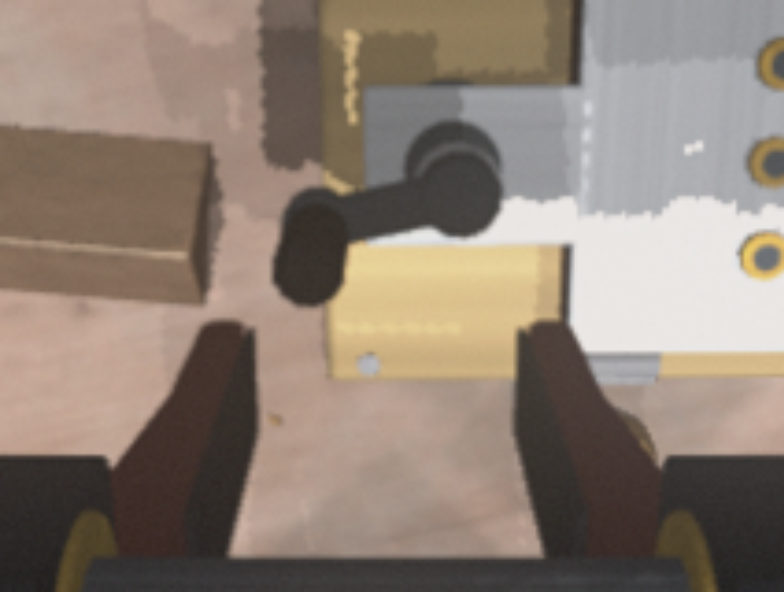

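Run:
```python
from h import *
import pickle
f=pickle.load(open('w4.pkl','rb'))
g=lambda u,z:onplane(f,np.array([[150,130]])+np.array([u])/3.7,z)[0,:2]
h=g([462,193],.079);t=g([309,268],.117);b=g([316,221],.080)
print('hub',h,'top',t,'base',b)
for q in(t,b): d=q-h;print(np.linalg.norm(d),np.arctan2(d[1],d[0]),-.2525-np.arctan2(d[1],d[0]))
# cover tongue, jig frame of hub
Y=np.array([.2497,.9683]);X=np.array([.9683,-.2497]);piv=np.array([.5231,.1924]);print((h-piv)@X,(h-piv)@Y)
print('dia hub',np.linalg.norm(g([422,193],.079)-g([502,193],.079)),'handle',np.linalg.norm(g([273,268],.117)-g([346,268],.117)))
```

```text
hub [0.47494593 0.0162987 ] top [ 0.47293775 -0.02326546] base [ 0.47213719 -0.02374353]
0.03961509482579685 -1.621510277271939 1.369010277271939
0.04014062167018636 -1.6408258927195072 1.3883258927195072
-0.002655094498952494 -0.18254295984024124
dia hub 0.021577494140018767 handle 0.017220454548387165
```

```bash
cat >> h.py <<'E'
AX=np.array([.4748,.0163]);RR=.040;YAW=-.2525;A=1.318
def hp(c,z): 
    p=YAW-c;return [*(AX+RR*np.array([np.cos(p),np.sin(p)])),z]
def st(): return round(arm.get_t(),2),np.round(arm.get_wrist_force(),1),np.round(arm.get_wrist_torque(),2),np.round(arm.get_eef_pos(),4)
def top():
    """world z of what is seen at the handle top between the jaws"""
    f=grab('wrist');T=np.array(f['T_tool_cam']);p=T[:3,:3].T@(np.array([0,0,-.013])-T[:3,3])
    u=int(f['cx']+f['fx']*p[0]/p[2]);v=int(f['cy']+f['fy']*p[1]/p[2])
    m=np.zeros(f['z_map'].shape,bool);m[v-7:v+4,u-4:u+5]=True
    c=cloud(f,m);return np.round(np.median(c,0),4) if len(c) else None
E
python3 - <<'E'
from h import *
arm.movel(hp(1.38,.14),down(A),vel=.15)
arm.movel(hp(1.38,.102),vel=.08);print(st())
arm.grip(0);print('gap',arm.get_finger_gap(),st(),top())
for i,c in enumerate(np.linspace(1.38,.08,9)[1:]):
    arm.movel(hp(c,.1038-.008*c/6.28),vel=.04)
    print(round(c,2),st())
    if np.linalg.norm(arm.get_wrist_force())>40: print('STOP');break
print(top())
E
```

```text
(14.21, array([-0.2,  0.3,  0. ]), array([ 0.06, -0.17,  0.07]), array([ 0.4726, -0.0236,  0.1023]))
gap 0.017602226347268133 (14.76, array([-2. , -6.6,  2.4]), array([-1.02,  0.12, -0.05]), array([ 0.4724, -0.0248,  0.1023])) [ 0.4704 -0.0245  0.117 ]
1.22 (15.12, array([ 0.3, -5.2,  1.5]), array([-0.9 , -0.08, -0.04]), array([ 0.4792, -0.0245,  0.1025]))
1.06 (15.43, array([ 1.2, -4.6,  0.8]), array([-0.82, -0.26,  0.05]), array([ 0.4861, -0.023 ,  0.1028]))
0.89 (15.73, array([ 1.3, -4. ,  1.1]), array([-0.69, -0.45, -0.05]), array([ 0.4923, -0.0204,  0.103 ]))
0.73 (16.04, array([ 1.9, -3.1,  3.1]), array([-0.58, -0.52, -0.03]), array([ 0.4978, -0.017 ,  0.1032]))
0.57 (16.35, array([ 3.1, -2.7,  3.8]), array([-0.33, -0.6 , -0.03]), array([ 0.5026, -0.0127,  0.1033]))
0.4 (16.66, array([ 1.6, -2.3,  5.7]), array([-0.28, -0.42,  0.1 ]), array([ 0.5067, -0.0078,  0.1035]))
0.24 (16.97, array([ 2.6, -1.4,  4.8]), array([-0.08, -0.4 ,  0.02]), array([ 0.51  , -0.0023,  0.1036]))
0.08 (17.27, array([1.4, 0.3, 5.2]), array([ 0.06, -0.28, -0.05]), array([0.5123, 0.0037, 0.1038]))
[0.5102 0.0041 0.1187]
```

Run:
```python
from h import *
arm.grip(0.0225);print('gap',arm.get_finger_gap(),top(),st())
for c in np.arange(.02,-.31,-.04):
    arm.movel(hp(c,.104),vel=.03);t=top()
    print(round(c,2),t,st()[:2])
    if t is not None and t[2]<.114: print('DROP');break
```

```text
gap 0.022508129935630488 [0.5092 0.0039 0.1185] (17.7, array([-0.1, -0.5,  0.7]), array([ 0.05, -0.15, -0.05]), array([0.5119, 0.0034, 0.1033]))
0.02 [0.511  0.006  0.1189] (18.0, array([-0.1,  0.4, -0.2]))
-0.02 [0.5114 0.0075 0.1189] (18.3, array([-0.6, -0.1,  0.1]))
-0.06 [0.5121 0.0091 0.1186] (18.6, array([-0.3,  0.4,  0. ]))
-0.1 [0.5125 0.0107 0.1181] (18.9, array([-0.5, -1. , -0.2]))
-0.14 [0.5166 0.011  0.1112] (19.2, array([-0.5, -0.5, -0.4]))
DROP
```

The screw dropped at a crank angle of about -0.08: the handle top went from 118.5 to 111.2 mm. I'll lower the jaws, regrip and lead it forward.

```bash
sed -i 's/\.0163\]/.0157]/' h.py
python3 - <<'E'
from h import *
z=lambda c:.0960-.008*c/6.28
arm.movel(hp(-.11,z(-.1)),vel=.06)
arm.grip(0);print('gap',arm.get_finger_gap(),st(),top())
for i,c in enumerate(np.linspace(-.09,6.25,39)[1:]):
    arm.movel(hp(c,z(c)),vel=.04)
    F=arm.get_wrist_force()
    if i%4==1: print(round(c,2),st())
    if np.linalg.norm(F)>45: print('STOP',c,st());break
arm.wait(.2);print(st(),top(),arm.get_finger_gap())
f=grab('wrist');import pickle;pickle.dump(f,open('w5.pkl','wb'))
cv2.imwrite('pics/h.png',cv2.resize(f['image'],None,fx=1.5,fy=1.5))
E
```

```text
gap 0.017215179962669417 (19.74, array([ 1. ,  0.2, -1.8]), array([ 0.09, -0.15,  0.01]), array([0.5142, 0.01  , 0.096 ])) [0.5117 0.0104 0.1113]
0.24 (20.44, array([ 0.6,  0.4, -3.6]), array([-0.17, -0.23, -0.05]), array([ 0.5099, -0.0039,  0.0957]))
0.91 (21.71, array([ 2.8, -4.8, -4.4]), array([-1.  , -0.57, -0.07]), array([ 0.4903, -0.0217,  0.0949]))
1.58 (22.98, array([ 0.3, -4.4, -2.3]), array([-0.87, -0.01,  0.02]), array([ 0.4624, -0.0232,  0.0938]))
2.25 (24.24, array([-3.7, -2.4, -1.3]), array([-0.49,  0.54,  0.02]), array([ 0.442 , -0.008 ,  0.0929]))
2.91 (25.51, array([-2.4,  0.8, -4.2]), array([ 0.17,  0.37, -0.04]), array([0.4349, 0.017 , 0.0923]))
3.58 (26.77, array([ 1.8,  0.5, -5.3]), array([ 0.06, -0.34, -0.01]), array([0.445 , 0.0414, 0.0916]))
4.25 (28.04, array([ 1.9, -5.9, -3.1]), array([-1.19, -0.4 , -0.01]), array([0.4662, 0.0541, 0.0906]))
4.92 (29.31, array([-2.7, -5.9,  1.1]), array([-0.8 ,  0.4 , -0.05]), array([0.491 , 0.0513, 0.0895]))
5.58 (30.57, array([-4.2, -2.5, -1.8]), array([-0.43,  0.66,  0.01]), array([0.5106, 0.0327, 0.0887]))
6.25 (31.84, array([-2.6,  1.4, -4.1]), array([ 0.09,  0.47, -0.04]), array([0.514 , 0.0066, 0.0881]))
(32.04, array([-2.7, -0.9, -3.3]), array([-0.13,  0.44,  0.  ]), array([0.514 , 0.0067, 0.0881])) [0.5116 0.0072 0.1034] 0.01735656985003232
```

View pics/h.png

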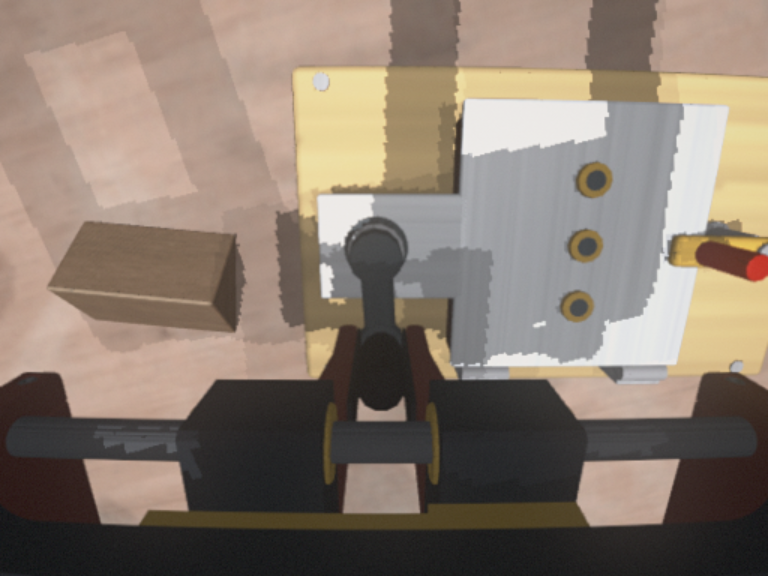

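The handle is gripped and its arm at (378,300) points along jig +x again. The depth is about 15.6 mm against 15.9 expected, and the button is still across the cover at (715,250). Handing in.

```bash
python3 -c "
from h import *
arm.sign_off();print(st(),arm.get_finger_gap())"
```

```text
the job is handed in; nothing more can be done
the job is handed in; nothing more can be done
```

The cover is secured and the screw is started. I handed the job in at about 32 s with the gripper still holding the crank handle.

- **Turnbutton:** I gripped the red peg and led it about 1.58 rad round to 0. In the wrist picture the bar lies parallel to the board edge and on the cover. It was still there in the last picture.
- **Screw drop:** I led the crank backward with the jaws loosened around the handle. It dropped at a crank angle of about -0.08; the handle top fell from 118.5 to 111.2 mm.
- **Forward turn:** I regripped and led the crank to about 6.25, one full turn on from the drop. The handle top then read 103.4 mm, a depth of about 15.6 mm against 15.9 expected. The finger gap was 17.4 mm on the 18 mm handle.

In the printed readings no wrist force component passed about 9 N. The wedge was in place in the last picture. The cork block and wooden plug were out of its view and were last seen in place before the crank work.

The top camera disagreed with the wrist camera by about 5 mm in y, so I used the near wrist views. The drop angle is only known to about ±0.04 rad, because the handle had play in the loosened jaws. After hand-in no readings could be taken.

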